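# Staple the bead packet with one press

## Task

The flap of a bead packet lies ready in the jaws of one of the two chrome staplers. Staple it: with the fingertips press that stapler's thumb pad gently down until the stapler is fully shut, hold it shut for about two seconds, then let it spring open and withdraw the hand. Do not lift or shift the stapler or the packet, and do not touch the other stapler or anything else on the counter.

Things in the scene. Friction and masses are not known exactly. Their poses are not given: they have to be found in the camera images.
- stapler: chrome stapler, 150 long x 36 wide, about 67 mm high at the nose when open; origin at the centre of its underside, its nose to its own -x (roughly towards the robot), its hinge 62 mm to +x and 28 mm up. Loose, about 0.4 kg, standing on the orange mat (3 mm thick, so its origin is at z = 0.003). This is the one with the bead packet's flap in its jaws; either side of the mat
- pad (a point): centre of the top of that stapler's black ribbed thumb pad (40 long x 26 wide mm), near the nose; 64 mm above the stapler's underside when open, 46 mm when fully shut, and about 4 mm further from its hinge side (to the stapler's -x) then
- stapler_arm (a joint): angle (rad) of that stapler's arm: 0 open (rest), 0.16 fully shut against its firm stop. A spring raises it again: at the pad it takes about 3 N to start and 6 to 7 N to reach the stop; over 30 N bends the mechanism
- packet: small flat bead carton, 60 x 70 x 12 mm, with a 2 mm paper-white board on top whose flap reaches 28 mm beyond the carton on +x, into the stapler's jaws; loose on the mat; origin at the centre of the carton's underside
- spare: chrome stapler, 150 long x 36 wide, about 67 mm high at the nose when open; origin at the centre of its underside, its nose to its own -x (roughly towards the robot), its hinge 62 mm to +x and 28 mm up. Loose, about 0.4 kg, standing on the orange mat (3 mm thick, so its origin is at z = 0.003). An identical second stapler with nothing in its jaws, on the other side of the mat. Leave alone
- spare_pad (a point): centre of the top of the second stapler's thumb pad
- spare_arm (a joint): angle of the second stapler's arm, 0 open, 0.16 shut
- jar: screw-lid glass bead jar, 68 mm across, 100 mm high, standing on the mat. Leave alone; origin at the centre of its underside
- peg1: wooden clothes peg lying on its side, 72 x 20 x 10 mm, its length along its own x, between the staplers. Leave alone; origin at the centre of its underside
- peg2: second, like wooden clothes peg, lying at the robot's edge of the mat. Leave alone; origin at the centre of its underside
- punch: two-hole paper punch, black base and steel lever, 100 x 56 x 60 mm, on the counter at one side of the mat. Leave alone; origin at the centre of its underside
- spool: wooden ribbon spool standing on end, 60 mm across, 40 mm high, on the counter at one side of the mat. Leave alone; origin at the centre of its underside
- glue: upright white glue stick, 28 mm across, 95 mm high, at the right of the mat. Leave alone; origin at the centre of its underside

How it is judged (in metres and radians):
On the way, in this order (a step that is already met when the one before it is completed fails the run):
1. the stapler is held fully shut by the fingertips (arm within 0.02 rad of its stop) for a good second (value of joint stapler_arm above 0.14 rad and contact force between the fingers and stapler above 1 N), for 1.2 s.
2. the stapler has sprung open again (value of joint stapler_arm below 0.02 rad), for 0.2 s.
At the end, for the whole second after the job is handed in: The stapler is open again (arm under 0.02 rad), upright and at rest within 15 mm of where it stood, the packet's flap still in its jaws (packet within 15 mm of its start, and about 10 mm of its place before the stapler), and the other stapler open and everything else within 10 mm of its start (value of joint each of stapler_arm, spare_arm below 0.02 rad and distance of each of stapler, packet from where it was at the start of the episode below 0.015 m and angle between stapler's own z axis and vertical below 0.05 rad and x of packet in the frame of stapler between -0.1175 and -0.1025 m and y of packet in the frame of stapler between -0.012 and 0.012 m and linear speed of each of stapler, packet below 0.01 m/s and distance of each of spare, jar, peg1, peg2, punch, spool, glue from where it was at the start of the episode below 0.01 m); the robot touches nothing.
It fails at once if the stapler is pressed with more than 30 N (contact force between the fingers and stapler above 30 N).
It fails at once if the stapler is lifted, tipped or shoved more than 15 mm (height (world z) of stapler above 0.01 m or angle between stapler's own z axis and vertical above 0.1 rad or distance of stapler from where it was at the start of the episode above 0.015 m).
It fails at once if the packet is touched, lifted or shifted (contact force between any of the fingers, the arm and packet above 0.5 N or height (world z) of packet above 0.012 m or distance of packet from where it was at the start of the episode above 0.015 m).
It fails at once if the other stapler is touched or pressed (contact force between any of the fingers, the arm and spare above 0.5 N or value of joint spare_arm above 0.04 rad or distance of spare from where it was at the start of the episode above 0.01 m).
It fails at once if another thing on the counter is touched or shifted (contact force between any of the fingers, the arm and jar above 0.5 N or distance of any of jar, peg1, peg2, punch, spool, glue from where it was at the start of the episode above 0.01 m or contact force between any of the fingers, the arm and peg1 above 0.5 N or contact force between any of the fingers, the arm and peg2 above 0.5 N or contact force between any of the fingers, the arm and punch above 0.5 N or contact force between any of the fingers, the arm and spool above 0.5 N or contact force between any of the fingers, the arm and glue above 0.5 N).
It also fails if it takes over 38 s, if anything falls off the work surface, if the arm or the gripper's body presses on something with over 40 N, if the wrist force passes 120 N, or if a joint passes its speed limit or range.

## Robot

A 6-joint arm with a two-finger parallel gripper is mounted at the origin on the work surface. World frame = base frame: x ahead of the robot, y to its left, z up, the work surface at z = 0. Lengths are in mm, angles in rad, forces in N, time in s.
With the tool pointing down it reaches from about 275 to 825 mm from the base axis. Payload 5.2 kg.
Tool frame: the origin (TCP) lies between the finger pads; the fingertips stand 11 mm ahead of it and the grasp point (between the pads) lies 8 mm behind it; z points along the fingers, y is the line along which they close (so a half turn about z gives the same grasp; the last joint's range is limited). The gripper opens to 93 mm and grips with 3 to 60 N. Pads are 15 mm wide; open, the fingers measure 128 mm over their backs; the gripper's body (75 mm by 188 mm) begins 65 mm behind the grasp point.
Start: joints at [-1.395, 0.259, 1.535, -0, 1.348, -0.203], TCP at [203.414, -511.007, 229.653] pointing down, gripper open.
Joint ranges: [-3.14, 3.14], [-0.91, 2.08], [0.19, 2.58], [-1.22, 4.36], [0.22, 2.71], [-3.12, 3.12]. Speed limits (rad/s): [2.57, 2.57, 3.14, 3.14, 3.14, 3.14].

## Interface

Orientations are given as [roll, pitch, yaw] about the fixed x, y, z axes, in that order (R = Rz(yaw) Ry(pitch) Rx(roll)).
In Python, from rig import * gives the robot as it stands. The module is installed in compiled form; this text tells all that it offers.
- The arm moves only by the shell command python3 -m pendant 'ROWS' [OPENING]. ROWS is JSON, a list of rows, each a list of 6 numbers: the shift along the tool's x, y, z normalised to -1 to 1, where 1 is 0.12 m, then the turn, a rotation vector about the tool's x, y, z normalised to -1 to 1, where 1 is 60 degrees. In form: [[x, y, z, rx, ry, rz], ...]. A call has 1 to 10 rows; each row shifts and turns the commanded pose from where the row before left it, along the tool's axes as they then stand; what a row does not reach is not made up. A row lasts 1/10 s, in which the tool goes at most 50 mm and 8.59 degrees, less where a joint would pass 70% of its speed; a pose out of reach is approached as far as the arm can. A call with a number of a shift or a turn outside -1 to 1 is refused whole. A call with a gripper value outside its range is refused whole. OPENING is the closure, from 0 (fully open) to 1 (shut), set as the call begins (- or left out, the last holds). The fingers move at their own pace and stop on an object; the grip force is fixed at half the most. Time passes only in rows, so rows that do not move let the fingers close. It gives the time, the measured TCP pose, the force, the opening and the grip force at its end, in the units of the state.
- read_state(): the state, without advancing time (a new reading comes with each control period).
- get_image(name): name is "scene" or "top"; returns a dict with "pixels" (480x640x3 uint8, blue, green, red), "fx", "fy", "cx", "cy" (pixels), "R" (3x3) and "t" (3): a world point X has camera coordinates R X + t. Camera axes: x right, y down, z forward; pixel columns grow to the right and rows downward; lengths in mm; the calibration is good to about 2 mm. A picture is of the moment at which its call begins. There is no depth.
- hand_in(): hands the job in; it is judged then, once.
The state is a dict: "time_s": time; "q": joint angles; "qd": joint speeds; "effort": joint torques, N m; "eef_pos": TCP position; "tool_rot": TCP orientation; "contact_force": force on the tool from outside, world axes, zero at the start; "ft_torque": the same for the moment, N m; "width": finger opening in mm; "gripper_force": force on a finger pad.
Only numpy, scipy, OpenCV 4.12 (cv2) and the standard library are available. Lean on these libraries where they do the work, as an engineer would, in place of code of your own. Each camera call takes 0.05 s, during which the arm holds its last target. There are 200 camera calls.

## Working session

There is one attempt and no reset: what is moved stays moved. The work goes in short steps, Python scripts to look and compute and a shell command to move; the robot and the scene stay as the last step left them, time stands still between calls to the robot, and variables do not carry over. Pictures are saved under pics/ and viewed, at most 10 in all, crops included, and the job is handed in when it is done.

```bash
mkdir -p pics; python3 - <<'E'
from rig import *
import cv2,pickle
d={}
for n in("top","scene"):
    d[n]=get_image(n); cv2.imwrite(f"pics/{n}0.png",d[n]["pixels"]); print(n,d[n]["fx"],d[n]["R"],d[n]["t"])
pickle.dump(d,open("im0.pkl","wb"))
s=read_state(); print(s["time_s"],s["eef_pos"],s["tool_rot"],s["width"])
E
```

```text
top 440.8779830350013 [[ 0.02717975 -0.99957535 -0.01050614]
 [-0.9964546  -0.02625477 -0.07993072]
 [ 0.07962094  0.01264139 -0.99674505]] [  1.78784014 563.76076533 914.29670491]
scene 556.6243018147479 [[ 0.68553221  0.72797247 -0.01008299]
 [ 0.45846506 -0.44241259 -0.77076643]
 [-0.56555759  0.52376252 -0.63703802]] [-381.49817095 -172.09416226 1478.08565388]
0.1 [ 203.33406201 -510.52808589  228.90344371] [-3.13997248e+00 -3.26563155e-04  3.78792208e-01] 92.99927585575772
```

View pics/top0.png

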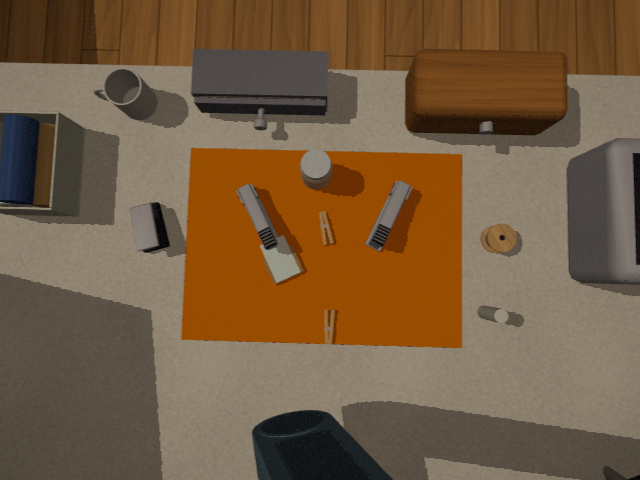

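View pics/scene0.png

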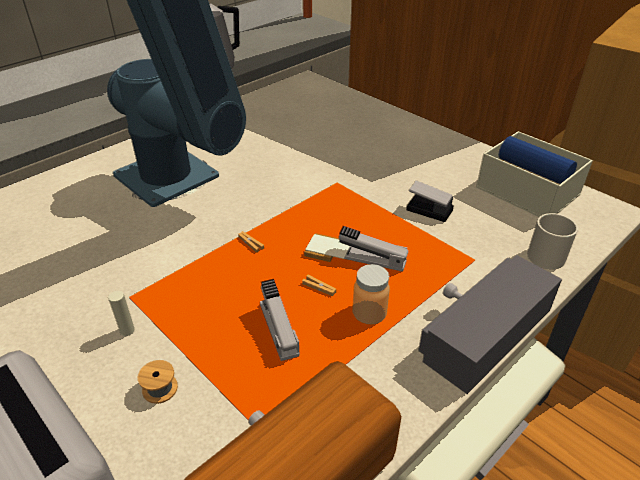

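The flap is in the left stapler: its pad is at about (268,240) in top and (349,233) in scene, and the packet at (282,262). The spare's pad is at (378,237) in top. Next I measure the pad and the stapler's axis.

```bash
cat > h.py <<'E'
import numpy as np,cv2
def ray(d,u,v):
    R=np.array(d["R"]);t=np.array(d["t"]);c=-R.T@t
    r=R.T@np.array([(u-d["cx"])/d["fx"],(v-d["cy"])/d["fy"],1]);return c,r/np.linalg.norm(r)
def plane(d,u,v,z):
    c,r=ray(d,u,v);return c+r*(z-c[2])/r[2]
def tri(a,p,b,q):
    c1,r1=ray(a,*p);c2,r2=ray(b,*q)
    s=np.linalg.lstsq(np.c_[r1,-r2],c2-c1,rcond=None)[0]
    x,y=c1+s[0]*r1,c2+s[1]*r2;return (x+y)/2,np.linalg.norm(x-y)
def rect(d,box,lo,hi,close=5,smax=255):
    x0,y0,x1,y1=box;p=d["pixels"][y0:y1,x0:x1];h=cv2.cvtColor(p,cv2.COLOR_BGR2HSV)
    m=((h[...,2]>=lo)&(h[...,2]<=hi)&(h[...,1]<=smax)).astype(np.uint8)*255
    m=cv2.morphologyEx(m,cv2.MORPH_CLOSE,np.ones((close,close)))
    cs=cv2.findContours(m,0,2)[0];c=max(cs,key=cv2.contourArea)
    r=cv2.minAreaRect(c);return np.array(r[0])+[x0,y0],r[1],r[2],cv2.boxPoints(r)+[x0,y0]
E
python3 - <<'E'
import pickle,cv2,numpy as np
from h import *
d=pickle.load(open("im0.pkl","rb"));T,S=d["top"],d["scene"]
pt=rect(T,(250,222,285,255),0,75,3);ps=rect(S,(332,220,364,247),0,75,3)
print(pt);print(ps)
X,e=tri(T,pt[0],S,ps[0]);print("tri",X,e,"plane",plane(T,*pt[0],67),plane(S,*ps[0],67))
print("pad corners",[plane(T,*p,67).round() for p in pt[3]])
b=rect(T,(225,175,300,250),85,255,3,90);print("body",b)
print("box corners z50",[plane(T,*p,50).round() for p in b[3]])
a=cv2.resize(T["pixels"][170:295,225:315],None,fx=4.4,fy=4.4,interpolation=0)
c=cv2.resize(S["pixels"][215:285,295:420],None,fx=2,fy=2,interpolation=0)
o=np.zeros((550,650,3),np.uint8);o[:,:396]=a;o[:140,400:]=c
cv2.imwrite("pics/crop.png",o)
E
```

```text
(array([266.87735748, 235.820755  ]), (25.96114730834961, 15.521743774414062), 74.05460357666016, array([[255.84905529, 225.47169781],
       [270.77358437, 221.20754719],
       [277.90565872, 246.16981125],
       [262.9811306 , 250.43396378]]))
(array([349.5, 232.5]), (18.34120750427246, 8.854375839233398), 18.434947967529297, array([[339.40000153, 233.79999924],
       [342.20000076, 225.40000153],
       [359.59999847, 231.20000076],
       [356.79999924, 239.59999847]]))
tri [561.96814504 112.76421136  68.83189986] 2.4978499741469635 plane [562.95120598 113.93913667  67.        ] [559.77403089 113.36956538  67.        ]
pad corners [array([583., 137.,  67.]), array([593., 107.,  67.]), array([543.,  91.,  67.]), array([533., 121.,  67.])]
body (array([254.20000076, 207.90000153]), (50.087921142578125, 17.441329956054688), 63.43495178222656, array([[235.20000267, 189.40000343],
       [250.80000114, 181.60000229],
       [273.19999695, 226.40000153],
       [257.59999847, 234.20000076]]))
box corners z50 [array([660., 186.,  50.]), array([677., 154.,  50.]), array([584., 104.,  50.]), array([567., 135.,  50.])]
```

View pics/crop.png

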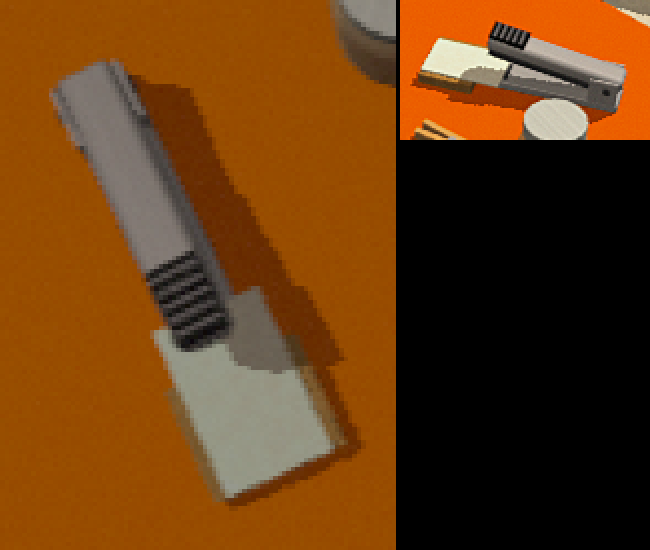

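The crop shows the ribbed pad with corners (147,275), (195,252), (228,325) and (180,348), so its centre is about (267.7,238.2) in top and (350,233) in scene. The packet's left edge runs from (155,335) to (225,500) in the crop.

```bash
python3 - <<'E'
import pickle
from h import *
d=pickle.load(open("im0.pkl","rb"));T,S=d["top"],d["scene"]
k=lambda x,y:(225+x/4.4-.4,170+y/4.4-.4)
C=[plane(T,*k(*p),67) for p in((147,275),(195,252),(228,325),(180,348))]
print(np.round(C));L=(C[0]+C[1])/2-(C[2]+C[3])/2;print("len",L,np.degrees(np.arctan2(L[1],L[0])),"c",np.mean(C,0))
for u in((350,232.5),(350,233.5)):print(tri(T,(267.4,237.8),S,u))
a,b=plane(T,*k(155,335),17),plane(T,*k(225,500),17);v=a-b;print("packet",np.linalg.norm(v),np.degrees(np.arctan2(v[1],v[0])))
a,b=plane(T,*k(265,288),17),plane(T,*k(343,450),17);v=a-b;print("packet",np.linalg.norm(v),np.degrees(np.arctan2(v[1],v[0])))
h=plane(T,*k(90,75),42);v=h-np.mean(C,0);print("hinge end",h,np.linalg.norm(v),np.degrees(np.arctan2(v[1],v[0])))
for n,p,z in(("peg1",(326,228),13),("peg2",(330,327),13),("jar",(316,160),103),("spare",(378,238),67)):print(n,plane(T,*p,z).round())
E
```

```text
[[570. 132.  67.]
 [581. 110.  67.]
 [548.  94.  67.]
 [537. 116.  67.]]
len [ 3.33140239e+01  1.64212504e+01 -5.68434189e-14] 26.239750461991367 c [559.01122753 113.1232189   67.        ]
(array([559.66833445, 113.55445546,  66.65588755]), np.float64(2.053504787464591))
(array([559.78847908, 113.77841172,  63.9071935 ]), np.float64(1.7656639539825751))
packet 86.95177249904307 25.0138342291089
packet 87.35671670467349 27.44300131909636
hinge end [667.62078938 166.68913347  42.        ] 123.6541310592808 26.2523787809154
peg1 [588.  -6.  13.]
peg2 [378. -20.  13.]
jar [712.  18. 103.]
spare [ 564. -111.   67.]
```

Pad centre (559,113,67), stapler yaw 26.2°. The lengths fit the given sizes: packet plus flap 87 mm (88 given), pad to hinge end 124 mm. I travel high with the fingers shut.

```bash
python3 -m pendant '[[0.26,-0.21,0,0,0,0],[0.26,-0.21,0,0,0,0],[0.26,-0.21,0,0,0,0],[0.26,-0.21,0,0,0,0],[0.26,-0.21,0,0,0,0],[0.26,-0.21,0,0,0,0],[0.26,-0.21,0,0,0,0],[0.26,-0.21,0,0,0,0],[0.26,-0.21,0,0,0,0],[0.26,-0.21,0,0,0,0]]' 1
```

```text
time_s: 1.1
eef_pos: [400.4, -159.8, 229.5]
tool_rot: [-3.141, 0.0, 0.379]
contact_force: [-0.1, 0.5, 0.0]
width: 17.7
gripper_force: 0.0
```

```bash
python3 -m pendant '[[0.26,-0.21,0,0,0,0],[0.26,-0.21,0,0,0,0],[0.26,-0.21,0,0,0,0],[0.26,-0.21,0,0,0,0],[0.26,-0.21,0,0,0,0],[0.26,-0.21,0,0,0,0],[0.26,-0.21,0,0,0,0],[0,0,0,0,0,-0.075],[0,0,0,0,0,0]]'
cat > go.py <<'E'
import sys,numpy as np
from rig import *
from scipy.spatial.transform import Rotation as R
s=read_state();r=R.from_euler("xyz",s["tool_rot"])
print(s["time_s"],s["eef_pos"],s["tool_rot"],s["contact_force"],s["width"])
print("rows",r.inv().apply(np.array(eval(sys.argv[1]))-s["eef_pos"])/120,"turn",(r.inv()*R.from_euler("xyz",[np.pi,0,eval(sys.argv[2])])).as_rotvec()/np.radians(60))
E
python3 go.py "[557,112,101]" .458
```

```text
time_s: 2.0
eef_pos: [537.6, 84.3, 228.8]
tool_rot: [-3.141, 0.001, 0.461]
contact_force: [0.0, 0.8, 0.8]
width: 0.5
gripper_force: 0.0
2.0 [537.629654    84.31989125 228.83437237] [-3.14093412e+00  1.45717094e-03  4.60508143e-01] [0.03189957 0.82449446 0.81044782] 0.5113865968101532
rows [ 0.24866545 -0.13420148  1.06501383] turn [-0.00062711  0.00139228  0.00239464]
```

```bash
python3 -m pendant '[[0.125,-0.067,0.2,0,0,0],[0.125,-0.067,0.2,0,0,0],[0,0,0.2,0,0,0],[0,0,0.2,0,0,0],[0,0,0.1,0,0,0],[0,0,0.05,0,0,0],[0,0,0,0,0,0]]'
python3 go.py "[556.5,112,80]" .458
python3 - <<'E'
from rig import *
import cv2,numpy as np
o=[]
for n,b in(("scene",(270,130,430,290)),("top",(200,150,360,310))):
    p=get_image(n)["pixels"][b[1]:b[3],b[0]:b[2]];o.append(cv2.resize(p,(400,400),interpolation=0))
cv2.imwrite("pics/near.png",np.hstack(o))
E
```

```text
time_s: 2.7
eef_pos: [557.3, 110.3, 115.4]
tool_rot: [-3.141, 0.001, 0.456]
contact_force: [0.2, -0.2, -0.4]
width: 0.7
gripper_force: 0.0
2.7 [557.33235964 110.32875796 115.40675011] [-3.14122981e+00  8.49459413e-04  4.55909438e-01] [ 0.22938083 -0.16044546 -0.36628564] 0.7063529620823547
rows [ 1.54551639e-04 -1.54513852e-02  2.95061852e-01] turn [-0.00034734  0.00081081 -0.00199649]
```

View pics/near.png

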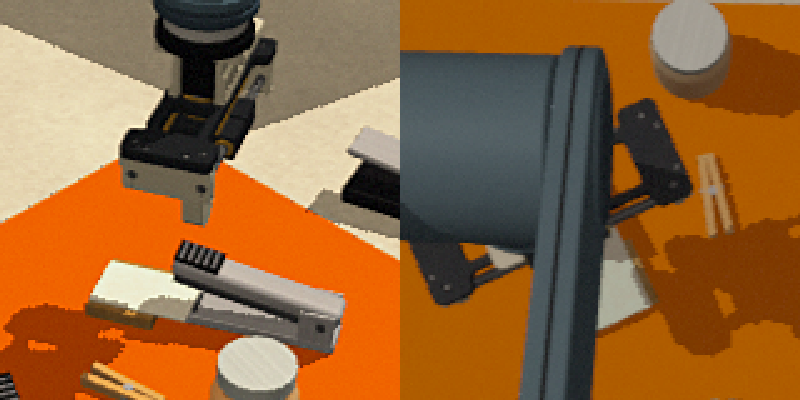

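The scene view shows the closed fingertip (195,220) right above the pad (200,258), well clear of the rest. I descend gently.

```bash
python3 -m pendant '[[0,-0.015,0.1,0,0,0],[0,0,0.1,0,0,0],[0,0,0.05,0,0,0],[0,0,0.03,0,0,0],[0,0,0,0,0,0]]'
python3 -m pendant '[[0,0,0.0125,0,0,0],[0,0,0.0125,0,0,0],[0,0,0.0125,0,0,0],[0,0,0,0,0,0]]'
```

```text
time_s: 3.3
eef_pos: [556.3, 112.5, 81.2]
tool_rot: [-3.141, 0.001, 0.457]
contact_force: [0.1, -1.3, -0.6]
width: 0.5
gripper_force: 0.0
time_s: 3.7
eef_pos: [556.8, 112.3, 77.8]
tool_rot: [3.141, -0.0, 0.457]
contact_force: [-1.3, -0.8, 3.1]
width: 0.6
gripper_force: 1.4
```

```bash
python3 -m pendant '[[-0.0025,0,0.0125,0,0,0],[-0.0025,0,0.0125,0,0,0],[-0.0025,0,0.0125,0,0,0],[-0.0025,0,0.0125,0,0,0],[0,0,0,0,0,0]]'
python3 -m pendant '[[-0.0025,0,0.0125,0,0,0],[-0.0025,0,0.0125,0,0,0],[-0.0025,0,0.0125,0,0,0],[-0.0025,0,0.0125,0,0,0],[0,0,0,0,0,0]]'
```

```text
time_s: 4.2
eef_pos: [555.7, 111.8, 71.4]
tool_rot: [3.141, 0.0, 0.457]
contact_force: [-1.1, -2.4, 5.2]
width: 0.2
gripper_force: 1.9
time_s: 4.7
eef_pos: [554.7, 111.3, 65.4]
tool_rot: [3.141, 0.0, 0.457]
contact_force: [-1.7, -0.9, 4.7]
width: 0.5
gripper_force: 2.3
```

```bash
python3 -m pendant '[[-0.0025,0,0.0125,0,0,0],[-0.0025,0,0.0125,0,0,0],[0,0,0,0,0,0]]'
python3 -m pendant '[[-0.0025,0,0.0083,0,0,0],[-0.0025,0,0.0083,0,0,0],[0,0,0,0,0,0]]'
```

```text
time_s: 5.0
eef_pos: [554.2, 111.1, 62.6]
tool_rot: [3.141, -0.0, 0.457]
contact_force: [-1.1, -2.6, 5.9]
width: 0.4
gripper_force: 2.6
time_s: 5.3
eef_pos: [553.9, 110.9, 60.7]
tool_rot: [3.141, -0.001, 0.457]
contact_force: [-2.1, -1.9, 5.4]
width: 1.0
gripper_force: 2.7
```

Stop not reached yet; smaller steps.

```bash
python3 -m pendant '[[0,0,0.006,0,0,0],[0,0,0,0,0,0]]'
python3 -m pendant '[[0,0,0.006,0,0,0],[0,0,0,0,0,0]]'
```

```text
time_s: 5.5
eef_pos: [553.9, 110.8, 60.3]
tool_rot: [3.141, -0.001, 0.457]
contact_force: [-2.7, -2.8, 5.7]
width: 0.2
gripper_force: 3.1
time_s: 5.7
eef_pos: [553.9, 110.8, 60.0]
tool_rot: [3.141, -0.001, 0.457]
contact_force: [-3.4, -3.0, 9.4]
width: 0.6
gripper_force: 5.1
```

Force jumps at z = 60, which is the stop as predicted. One small step more, then hold.

```bash
python3 -m pendant '[[0,0,0.004,0,0,0],[0,0,0,0,0,0],[0,0,0,0,0,0]]'
python3 -m pendant '[[0,0,0,0,0,0],[0,0,0,0,0,0],[0,0,0,0,0,0],[0,0,0,0,0,0],[0,0,0,0,0,0],[0,0,0,0,0,0],[0,0,0,0,0,0],[0,0,0,0,0,0],[0,0,0,0,0,0],[0,0,0,0,0,0]]'
python3 -m pendant '[[0,0,0,0,0,0],[0,0,0,0,0,0],[0,0,0,0,0,0],[0,0,0,0,0,0],[0,0,0,0,0,0],[0,0,0,0,0,0],[0,0,0,0,0,0],[0,0,0,0,0,0]]'
python3 - <<'E'
from rig import *
import cv2,numpy as np
o=[]
for n,b in(("scene",(270,130,430,290)),):
    p=get_image(n)["pixels"][b[1]:b[3],b[0]:b[2]];o.append(cv2.resize(p,(500,500),interpolation=0))
cv2.imwrite("pics/shut.png",np.hstack(o))
E
```

```text
time_s: 6.0
eef_pos: [553.9, 110.8, 59.9]
tool_rot: [3.141, -0.001, 0.457]
contact_force: [-4.2, -2.1, 13.5]
width: 0.9
gripper_force: 6.5
time_s: 7.0
eef_pos: [553.9, 110.8, 59.9]
tool_rot: [3.141, -0.001, 0.457]
contact_force: [-4.4, -3.5, 13.7]
width: 0.3
gripper_force: 6.5
time_s: 7.8
eef_pos: [553.9, 110.8, 59.9]
tool_rot: [3.141, -0.001, 0.457]
contact_force: [-3.8, -2.1, 12.8]
width: 0.5
gripper_force: 6.5
```

View pics/shut.png

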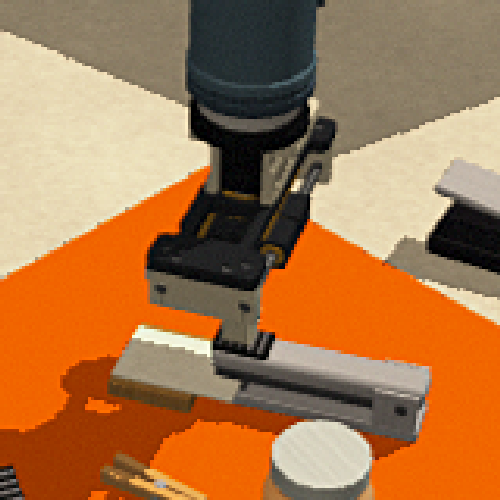

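The stapler is shut, with the arm lying parallel to its base and the tip on the pad at (243,345). It held for about 2 s at 13 N. I release along the same path.

```bash
python3 -m pendant '[[0.001,0,-0.0125,0,0,0],[0.0025,0,-0.0125,0,0,0],[0.0025,0,-0.0125,0,0,0],[0.0025,0,-0.0125,0,0,0],[0.0025,0,-0.0125,0,0,0],[0.0025,0,-0.0125,0,0,0],[0.0025,0,-0.0125,0,0,0],[0.0025,0,-0.0125,0,0,0],[0.0025,0,-0.0125,0,0,0],[0.0025,0,-0.0125,0,0,0]]'
python3 -m pendant '[[0.0025,0,-0.0125,0,0,0],[0.0025,0,-0.0125,0,0,0],[0.0025,0,-0.0125,0,0,0],[0,0,-0.0125,0,0,0],[0,0,-0.0125,0,0,0],[0,0,-0.0125,0,0,0],[0,0,0,0,0,0],[0,0,0,0,0,0]]'
python3 -m pendant '[[0,0,-0.03,0,0,0],[0,0,-0.1,0,0,0],[0,0,-0.2,0,0,0],[0,0,-0.2,0,0,0],[0,0,-0.2,0,0,0],[0,0,-0.2,0,0,0],[0,0,-0.1,0,0,0],[0,0,0,0,0,0]]'
python3 -m pendant '[[-0.2,0.2,0,0,0,0],[-0.26,0.21,0,0,0,0],[-0.26,0.21,0,0,0,0],[-0.26,0.21,0,0,0,0],[-0.26,0.21,0,0,0,0],[-0.26,0.21,0,0,0,0],[-0.2,0.2,0,0,0,0],[0,0,0,0,0,0],[0,0,0,0,0,0]]'
python3 - <<'E'
from rig import *
import cv2,numpy as np,pickle
d=pickle.load(open("im0.pkl","rb"))
for n in("top","scene"):
    p=get_image(n)["pixels"];o=[cv2.resize(q[b[1]:b[3],b[0]:b[2]],(400,400),interpolation=0) for b in[(200,150,360,310) if n=="top" else (270,160,430,320)] for q in(d[n]["pixels"],p)]
    cv2.imwrite(f"pics/end_{n}.png",np.hstack(o))
E
```

```text
time_s: 8.85
eef_pos: [556.3, 112.2, 73.8]
tool_rot: [3.142, -0.0, 0.457]
contact_force: [-0.8, -1.9, 3.7]
width: 0.4
gripper_force: 1.7
time_s: 9.65
eef_pos: [556.6, 112.6, 82.4]
tool_rot: [-3.141, 0.001, 0.457]
contact_force: [0.9, 0.9, 0.7]
width: 0.4
gripper_force: 0.0
time_s: 10.45
eef_pos: [558.1, 112.6, 208.7]
tool_rot: [3.14, -0.004, 0.457]
contact_force: [0.6, 0.5, 0.0]
width: 0.4
gripper_force: 0.0
time_s: 11.35
eef_pos: [450.0, -133.8, 205.3]
tool_rot: [-3.14, 0.001, 0.455]
contact_force: [0.5, 0.3, -0.2]
width: 0.7
gripper_force: 0.0
```

View pics/end_top.png

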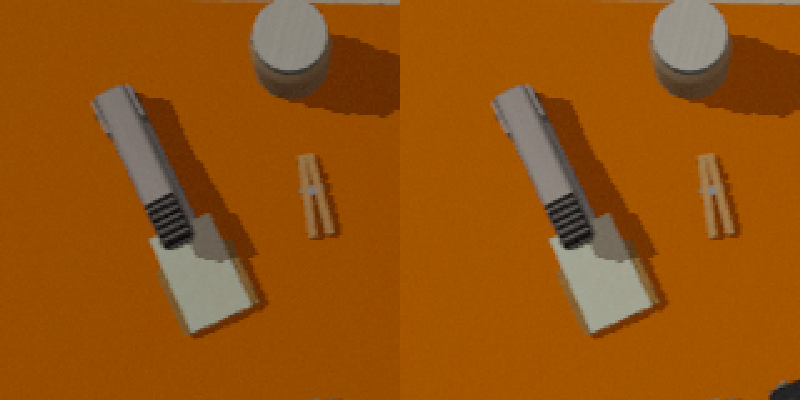

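View pics/end_scene.png

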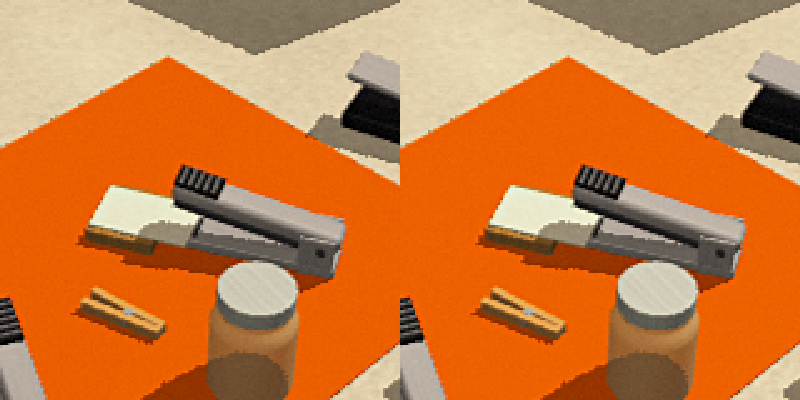

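Before (left) and after (right) match in both views: stapler open at the same place, pad (570,225) in top against (170,225) before, and the packet in place. The hand is clear.

```bash
python3 -c "
from rig import *
print(hand_in())"
```

```text
the job is handed in; nothing more can be done
None
```

I pressed the packet's stapler down to its stop, held it there about 2 s at roughly 13 N, and let it spring open; before and after pictures show the stapler and packet unmoved, and the job is handed in (no verdict was returned).

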